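Spread a retaining clip over the axle stub of a drink dispenser

TASK

Take the spreader pliers out of their stand by squeezing the handles fully together, so that they spread the steel retaining clip loaded on their tips and lift it along. Carry the spread clip over the axle stub, lower it past the head to the middle of the narrow neck, and finish while still holding it there: pliers squeezed, clip spread, level and centred round the neck without touching the stub. Do not touch the clip with the fingers and leave the other things on the table where they are.

Things in the scene. Friction and masses are not known exactly. Their poses are not given: they have to be found in the camera images.
- stand: fixed grey plastic stand, base 100 x 112 x 8 mm, turned by up to 0.4 rad. Origin on the table midway between its two posts (74 mm tall, at y = +-47 mm, 10 mm thick); z up; a low deck for the clip is on its -x side. The pliers hang by two wings in open-topped notches 10 mm deep in the posts and come out straight up; the tips are clear of the posts once lifted 75 mm
- pliers: spreader pliers hanging upright in the stand, 152 mm tall, about 160 g. Origin at the bottom of the tips, midway between them, at the start 12 mm above the stand's origin, with the stand's axes; z up along the tips, y across the two handles. Dark housing 26 x 76 mm from z = 53 to 75 mm, wings out to y = +-53 mm; round tips at y = +-18 mm with small feet that carry the clip's lugs
- pliers_grip (a point): grasp point midway between the two flat black upright handles, 130 mm above the pliers' origin, 22 mm below the handle tops, 142 mm above the table at the start; axes as the pliers. Handles 16 mm in x, 8 mm thick, 56 mm apart over their outer faces at rest; squeezed along y they stay parallel and meet a firm stop at 32 mm
- grip_left (a joint): inward travel of one handle, m (the other mirrors it): 0 at rest, 0.012 squeezed to the stop, which takes about 10 N against the springs (grip with 20 N or more). Each tip moves outward as far as its handle moves inward. Both spring back when let go
- clip_bore (a point): centre of the clip's opening when spread, at half its 5 mm thickness. Axes: x from the ring's closed back to its lugs, z up. In the stand it lies 19.7 mm on the -x side of the pliers' origin and 5.5 mm above it; lifted and spread, 18 to 22 mm on that side and 2 to 5 mm above (it may droop by 0.05 rad). Fully spread, a round of radius 20.5 mm about this point is free. The tips reach 7 mm below it
- clip_left (a joint): spread of one half of the clip, rad (the other half mirrors it): 0 closed, about 0.25 with the handles fully squeezed; springs shut when let go
- stub_neck (a point): middle of the narrow neck of the fixed upright steel axle stub, 34 mm above the table on its axis, z up. The neck has radius 14 mm and is 16 mm high (26 to 42 mm above the table); below it a flange of radius 24 mm and a block 74 x 74 x 20 mm
- stub_top (a point): centre of the flat top of the stub's head, 62 mm above the table; the head has radius 18 mm and is 20 mm high, so the closed clip cannot pass it
- shaker: bystander: glass pepper shaker, 43 mm wide, 75 mm tall, origin at its underside
- picks: bystander: toothpick jar, 46 mm wide, 66 mm tall, origin at its underside
- spout: bystander: spare valve spout, 33 mm wide, 48 mm tall, origin at its underside
- bowl: bystander: upturned rice bowl, 89 mm wide, 53 mm tall, origin at its underside
- spoon: bystander: white soup spoon, 141 x 43 x 34 mm, origin at its underside
- brush: bystander: bottle brush, 235 x 23 x 21 mm, origin at its underside
- clip: the retaining clip: a loose flat C-shaped steel ring lying on the stand's deck, 5 mm thick, 17 mm bore radius closed, 44 mm over the outside, with two square lugs 14 mm wide, in whose eyes the pliers' tips stick. Origin at the centre of the closed ring's underside; x from the ring's closed back to its lugs, z up
- stub: fixed steel axle stub standing upright on an aluminium bearing block 74 x 74 x 20 mm; 62 mm tall in all. Origin on the table on the stub's axis, z up

How it is judged:
By the outcome, as a careful person would: the job done as asked, in the order asked, and still so for the second after the job is handed in, while the arm keeps its last pose, push and grip.
It also fails if it takes over 51 s, if anything falls off the work surface, if the arm or the gripper's body presses on something with over 40 N, if the wrist force passes 120 N, or if a joint passes its speed limit or range.

ROBOT

A 7-joint arm with a two-finger parallel gripper is mounted at the origin on a cart in front of the work surface, level with it; the furniture and walls round the work are solid. World frame = base frame: x ahead of the robot, y to its left, z up, the work surface at z = 0. Lengths are in m, angles in degrees, forces in N, time in s.
With the tool pointing down it reaches from about 0.425 to 0.875 m from the base axis. Payload 4.7 kg.
Tool frame: the origin (TCP) lies at the very end of the fingers, on their centre line; the grasp point (between the pads) lies 19 mm behind it; z points along the fingers, y is the line along which they close (so a half turn about z gives the same grasp; the last joint's range is limited). The gripper opens to 87 mm and grips with 3 to 60 N. Pads are 19 mm wide; open, the fingers measure 117 mm over their backs; the gripper's body (75 mm by 190 mm) begins 51 mm behind the grasp point.
Start: joints at [76.438, 18.392, -4.016, 83.108, 1.295, 78.541, -3.26], TCP at [0.161, -0.63, 0.223] pointing down, gripper open.
Joint ranges: [-163.93, 163.93], [-17.29, 119.83], [-79.2, 71.16], [3.27, 140.29], [-89.18, 269.18], [5.43, 117.66], [-154.24, 154.24]. Speed limits (degrees/s): [147.25, 147.25, 180, 180, 180, 180, 180].

INTERFACE

Orientations are given as [roll, pitch, yaw] about the fixed x, y, z axes, in that order (R = Rz(yaw) Ry(pitch) Rx(roll)).
In Python, from cell import get_obs, eyes, env gives the robot as it stands.
- The arm moves only by the tool servo_tool, never from a script. Its argument "series" is a list that holds one entry, the list of rows, each a list of 7 numbers: the shift along the tool's x, y, z in units of 300 mm (1.0 is 300 mm), then the turn, a rotation vector about the tool's x, y, z in units of pi rad (1.0 is pi rad), then the opening, from 0 (shut) to 1 (fully open). In form: [[[tx, ty, tz, wx, wy, wz, gripper], ...]]. A call has 1 to 12 rows; each row is the pose to reach, as a shift and turn from the pose commanded when the call began, along the tool's axes at that moment, turning the shorter way round; what a row does not reach only later rows make up. A row lasts 1/12 s, in which the tool goes at most 41.7 mm and 7.16 degrees, less where a joint would pass 70% of its speed; a pose out of reach is approached as far as the arm can. A call with a number of a shift or a turn outside -1 to 1 is refused whole. A call with a gripper value outside its range is refused whole. The fingers move at their own pace and stop on an object; "grip_force" is the grip in N (left out, the last holds). Time passes only in rows, so rows that repeat a pose let the fingers close. It gives the time, the measured TCP pose, the force, the opening and the grip force at its end, in the units of the state.
- get_obs(): the state, without advancing time (a new reading comes with each control period).
- eyes.read_camera(name): name is "side" or "top"; returns a dict with "frame" (420x560x3 uint8, red, green, blue), "depth" (420x560 float32, m along the optical axis (not along the pixel's ray), 0 where there is no reading), "fx", "fy", "cx", "cy" (pixels), "origin" and "rotation" of the camera in the world. Camera axes: x right, y down, z forward; pixel columns grow to the right and rows downward; lengths in m; the calibration is good to about 2 mm. A picture is of the moment at which its call begins.
- env.sign_off(): hands the job in; it is judged then, once.
The state is a dict: "time_s": time; "qpos": joint angles; "joint_velocities": joint speeds; "effort": joint torques, N m; "tool_pos": TCP position; "tool_rot": TCP orientation; "force": force on the tool from outside, world axes, zero at the start; "wrist_torque": the same for the moment, N m; "grip_width": finger opening in m; "grasp_force": force on a finger pad.
Only numpy, scipy, OpenCV 4.12 (cv2) and the standard library are available. Lean on these libraries where they do the work, as an engineer would, in place of code of your own. Each camera call takes 0.05 s, during which the arm holds its last target. There are 200 camera calls.

## Working session

There is one attempt and no reset: what is moved stays moved. The work goes in short steps, Python scripts to look and compute and a tool call to move; the robot and the scene stay as the last step left them, time stands still between calls to the robot, and variables do not carry over. Pictures are saved under pics/ and viewed, at most 10 in all, crops included, and the job is handed in when it is done.

Besides the shell and the picture viewer there is one more tool, called after "Request:" as name([rows], argument=value, ...), one row to a line, values as JSON. servo_tool: Moves the arm, as the interface text tells. Shifts and turns lie within -1 to 1; 1 stands for 300 mm of shift or pi rad of turn. Its arguments: {"type":"object","properties":{"series":{"type":"array"},"grip_force":{"type":"number"}},"required":["series"]}

```bash
mkdir -p pics; ls; cat > h.py <<'E'
import numpy as np, cv2
from cell import get_obs, eyes, env
def cam(n):
    d=eyes.read_camera(n); return d
def cloud(d):
    z=d["depth"]; v,u=np.mgrid[:z.shape[0],:z.shape[1]]
    p=np.dstack([(u-d["cx"])/d["fx"]*z,(v-d["cy"])/d["fy"]*z,z])
    return p@np.array(d["rotation"]).T+np.array(d["origin"])
def proj(d,P):
    q=(np.atleast_2d(P)-np.array(d["origin"]))@np.array(d["rotation"])
    return np.c_[q[:,0]/q[:,2]*d["fx"]+d["cx"],q[:,1]/q[:,2]*d["fy"]+d["cy"]]
E
python3 - <<'E'
from h import *
for n in("top","side"):
    d=cam(n); np.savez(f"{n}0.npz",**d)
    cv2.imwrite(f"pics/{n}0.png",d["frame"][:,:,::-1])
    print(n,d["fx"],d["cx"],d["cy"],d["origin"],np.round(d["rotation"],3).tolist())
print(get_obs())
E
```

```text
pics
top 379.7127019847446 278.1714913658942 214.9925432086727 [ 0.47397101 -0.09412181  0.97516731] [-174.913, -0.695, -88.931]
side 528.7794275563381 272.5819309977023 213.49249372278175 [ 0.06246969 -1.21213869  0.83471261] [-120.516, 0.277, -22.332]
{'time_s': 0.1, 'qpos': array([76.44039264, 18.43638437, -4.01689342, 83.16916541,  1.29745108,
       78.54335988, -3.25970883]), 'joint_velocities': array([ 0.05532657, -0.15316803,  0.04901856, -0.12539942,  0.05173489,
       -0.01761589,  0.04123271]), 'effort': array([-1.70892613e-04, -4.92569339e+01, -4.05866643e-01, -3.13398135e+01,
       -6.41639926e-02,  3.94742901e-02,  5.57716101e-05]), 'tool_pos': array([ 0.16111177, -0.62917768,  0.22154232]), 'tool_rot': array([-1.79896471e+02,  7.61347809e-03,  1.43713093e+01]), 'force': array([-0.30906341, -0.19727263, -0.2570615 ]), 'wrist_torque': array([-0.03376576,  0.00507118, -0.00327466]), 'grasp_force': 0.0, 'grip_width': 0.08723218675644215}
```

View pics/top0.png

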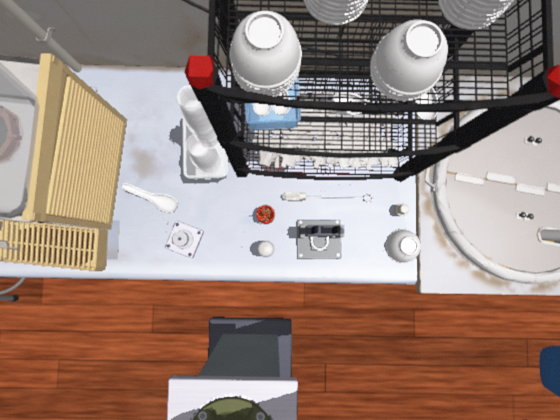

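View pics/side0.png

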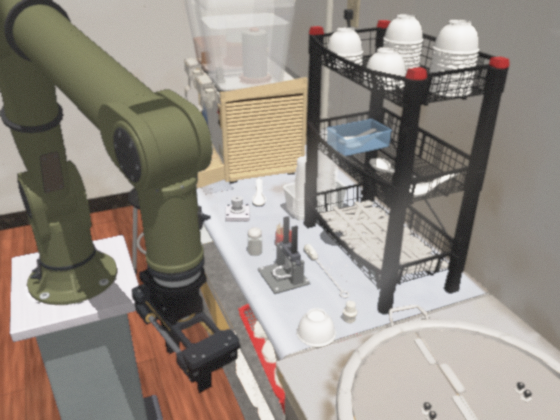

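The top view shows the stand with pliers at about (320,240) and the stub at (183,238). The shaker is at (265,248), the jar at (264,214), the bowl at (403,246), and the rack is behind them. The side view shows the stand at (285,270) and the stub at (237,207).

```bash
cat >> h.py <<'E'
from scipy.spatial.transform import Rotation as Rn
_c=cam
def cam(n):
    d=dict(_c(n)); d["rotation"]=Rn.from_euler("xyz",d["rotation"],degrees=True).as_matrix(); return d
E
python3 - <<'E'
from h import *
D={}
for n in("top","side"):
    d=dict(np.load(f"{n}0.npz")); d["rotation"]=Rn.from_euler("xyz",d["rotation"],degrees=True).as_matrix(); D[n]=d
d=D["top"];P=cloud(d)
for (u,v) in [(320,240),(183,238),(265,248),(264,214),(403,246),(402,210),(150,260),(340,262),(210,70),(243,175),(410,178)]: print((u,v),np.round(P[v,u],3))
x,y,z=P[...,0],P[...,1],P[...,2]
# region summaries
def box(u0,u1,v0,v1,z0,z1):
    m=np.zeros(z.shape,bool); m[v0:v1,u0:u1]=1; m&=(z>z0)&(z<z1); return m
for nm,b in dict(stubhead=(150,215,215,262,.055,.07),block=(150,215,215,262,.012,.030),handles=(285,350,205,262,.12,.2),base=(285,350,205,265,.004,.0125),posts=(285,350,205,265,.06,.078),housing=(285,350,205,265,.08,.095)).items():
    m=box(*b); q=P[m]
    if len(q)<4: print(nm,len(q)); continue
    (c,s,a)=cv2.minAreaRect((q[:,:2]*1000).astype(np.float32))
    print(nm,len(q),"mean",q.mean(0).round(4),"rect",np.round(c,1),np.round(s,1),round(a,1))
f=d["frame"]
a=cv2.resize(f[200:275,280:360],None,fx=7,fy=7,interpolation=cv2.INTER_CUBIC)[:, :400]
a=cv2.resize(f[205:270,285:355],(420,390),interpolation=cv2.INTER_CUBIC)
b=cv2.resize(f[215:262,155:210],(380,325),interpolation=cv2.INTER_CUBIC)
c=np.zeros((600,800,3),np.uint8);c[:390,:420]=a;c[:325,420:]=b
s=D["side"]["frame"]; c[390:,:420]=cv2.resize(s[205:300,250:440],(420,210)); c[325:,420:]=cv2.resize(s[180:240,205:285],(380,275),interpolation=cv2.INTER_CUBIC)
cv2.imwrite("pics/crop0.png",c[:,:,::-1])
Q=cloud(D["side"])
for (u,v) in [(285,222),(294,235),(236,198),(415,75),(312,225),(385,310)]: print("s",(u,v),np.round(Q[v,u],3))
E
```

```text
(320, 240) [ 0.498 -0.211  0.015]
(183, 238) [0.496 0.123 0.064]
(265, 248) [ 0.475 -0.074  0.077]
(264, 214) [ 0.562 -0.068  0.008]
(403, 246) [ 0.487 -0.41   0.048]
(402, 210) [ 0.575 -0.408  0.051]
(150, 260) [0.44  0.218 0.003]
(340, 262) [ 0.444 -0.264  0.002]
(210, 70) [ 0.667 -0.021  0.575]
(243, 175) [ 0.658 -0.013  0.027]
(410, 178) [ 0.664 -0.446  0.002]
stubhead 181 mean [0.4958 0.13   0.0636] rect [495.5 130.1] [33.5 33.9] 2.7
block 675 mean [0.4951 0.1272 0.0226] rect [495.8 130.8] [74.3 74.1] 69.8
handles 95 mean [ 0.5198 -0.2089  0.1561] rect [ 519.9 -208. ] [15.5 55.3] 1.0
base 1170 mean [ 0.4991 -0.2043  0.0086] rect [ 513.1 -204.6] [151.  164.1] 1.0
posts 129 mean [ 0.5198 -0.2023  0.0738] rect [ 520.9 -208.4] [ 29.2 105.1] 1.2
housing 249 mean [ 0.5186 -0.2054  0.0882] rect [ 519.  -207.7] [25.9 72.6] 1.1
s (285, 222) [ 0.512 -0.191  0.153]
s (294, 235) [ 0.515 -0.237  0.141]
s (236, 198) [0.489 0.129 0.063]
s (415, 75) [ 0.658 -0.434  0.565]
s (312, 225) [ 0.672 -0.025  0.011]
s (385, 310) [ 0.664 -0.43   0.009]
```

View pics/crop0.png

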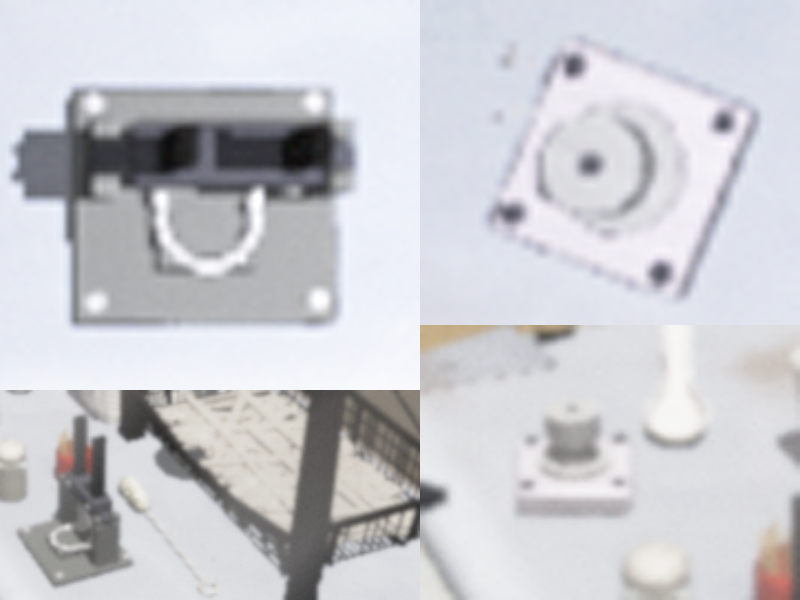

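The crop shows the clip loop on the robot side (-x) of the stand, the stand yawed about +1°, and the stub on its block. Stand/pliers are at (0.520,-0.208) and the stub at (0.4955,0.130). The measured sizes match those given: handles 15.5x55, block 74x74.

```bash
cat >> h.py <<'E'
def go(p,yaw,pitch=0,roll=180,ref=None):
    o=get_obs(); p0,r0=(o["tool_pos"],o["tool_rot"]) if ref is None else ref
    A=Rn.from_euler("xyz",r0,degrees=True); B=Rn.from_euler("xyz",[roll,pitch,yaw],degrees=True)
    t=A.inv().apply(np.array(p)-p0)/.3; w=(A.inv()*B).as_rotvec()/np.pi
    print("shift",t.round(4),"turn",w.round(4)); return t,w
E
python3 - <<'E'
from h import *
r=([.161,-.63,.223],[180,0,14.37])
go([.35,-.42,.235],1,ref=r)
go([.52,-.208,.235],1,ref=([.35,-.42,.235],[180,0,1]))
E
```

```text
shift [ 0.784  -0.5217 -0.04  ] turn [ 0.     -0.      0.0743]
shift [ 0.5789 -0.6967 -0.    ] turn [0. 0. 0.]
```

Request:
servo_tool([
  [[0.06,-0.04,-0.01,0,0,0.006,1],[0.16,-0.106,-0.02,0,0,0.015,1],[0.26,-0.173,-0.03,0,0,0.025,1],[0.36,-0.24,-0.04,0,0,0.035,1],[0.46,-0.306,-0.04,0,0,0.045,1],[0.56,-0.373,-0.04,0,0,0.055,1],[0.65,-0.433,-0.04,0,0,0.065,1],[0.73,-0.486,-0.04,0,0,0.072,1],[0.784,-0.522,-0.04,0,0,0.0743,1]],
])

```text
time_s: 0.85
tool_pos: [0.3527, -0.4164, 0.2343]
tool_rot: [-179.9, -0.0, 1.2]
force: [0.2, -0.0, -0.9]
grip_width: 0.0873
grasp_force: 0.0
```

Request:
servo_tool([
  [[0.05,-0.06,0,0,0,0,1],[0.12,-0.144,0,0,0,0,1],[0.19,-0.229,0,0,0,0,1],[0.26,-0.313,0,0,0,0,1],[0.33,-0.397,0,0,0,0,1],[0.4,-0.481,0,0,0,0,1],[0.46,-0.554,0,0,0,0,1],[0.51,-0.614,0,0,0,0,1],[0.55,-0.662,0,0,0,0,1],[0.579,-0.697,0,0,0,0,1],[0.579,-0.697,0,0,0,0,1],[0.579,-0.697,0,0,0,0,1]],
])

```text
time_s: 1.85
tool_pos: [0.5202, -0.2071, 0.2341]
tool_rot: [-180.0, 0.1, 1.1]
force: [-0.2, -0.6, 0.5]
grip_width: 0.0871
grasp_force: 0.0
```

Request:
servo_tool([
  [[0,0,0.03,0,0,0,1],[0,0,0.07,0,0,0,1],[0,0,0.11,0,0,0,1],[0,0,0.15,0,0,0,1],[0,0,0.19,0,0,0,1],[0,0,0.23,0,0,0,1],[0,0,0.27,0,0,0,1],[0,0,0.31,0,0,0,1],[0,0,0.34,0,0,0,1],[0,0,0.36,0,0,0,1],[0,0,0.37,0,0,0,1],[0,0,0.37,0,0,0,1]],
])

```text
time_s: 2.85
tool_pos: [0.52, -0.2074, 0.1229]
tool_rot: [-180.0, 0.0, 1.0]
force: [0.7, 0.0, -0.2]
grip_width: 0.0869
grasp_force: 0.0
```

```bash
python3 - <<'E'
from h import *
print({k:np.round(v,4) for k,v in get_obs().items() if k in("tool_pos","tool_rot","force")})
out=[]
for n,w in(("side",(255,315,190,300)),("top",(285,355,195,265))):
    d=cam(n);P=cloud(d);u0,u1,v0,v1=w
    f=d["frame"];out.append(cv2.resize(f[v0:v1,u0:u1],(400,int(400*(v1-v0)/(u1-u0)))[:2] if n=="top" else (327,600),interpolation=cv2.INTER_CUBIC))
    if n=="side":
        q=P[v0:v1,u0:u1].reshape(-1,3); m=(q[:,2]>.098)&(q[:,2]<.118)&(abs(q[:,1]+.208)<.045)&(q[:,0]>.49)
        print(len(q[m]),q[m].min(0),q[m].max(0),np.percentile(q[m],[5,25,50,75,95],axis=0).round(4))
c=np.zeros((600,727,3),np.uint8);c[:,:327]=out[0];c[:out[1].shape[0],327:]=out[1]
cv2.imwrite("pics/grasp.png",c[:,:,::-1])
E
```

```text
{'tool_pos': array([ 0.52  , -0.2074,  0.1229]), 'tool_rot': array([-1.799762e+02,  4.880000e-02,  1.004100e+00]), 'force': array([ 0.697 ,  0.0422, -0.1622])}
65 [ 0.50700804 -0.24177935  0.0980644 ] [ 0.52506676 -0.18461861  0.11751487] [[ 0.5086 -0.239   0.0992]
 [ 0.5107 -0.235   0.1028]
 [ 0.5134 -0.1903  0.107 ]
 [ 0.5169 -0.1879  0.1125]
 [ 0.5227 -0.1854  0.1162]]
```

View pics/grasp.png

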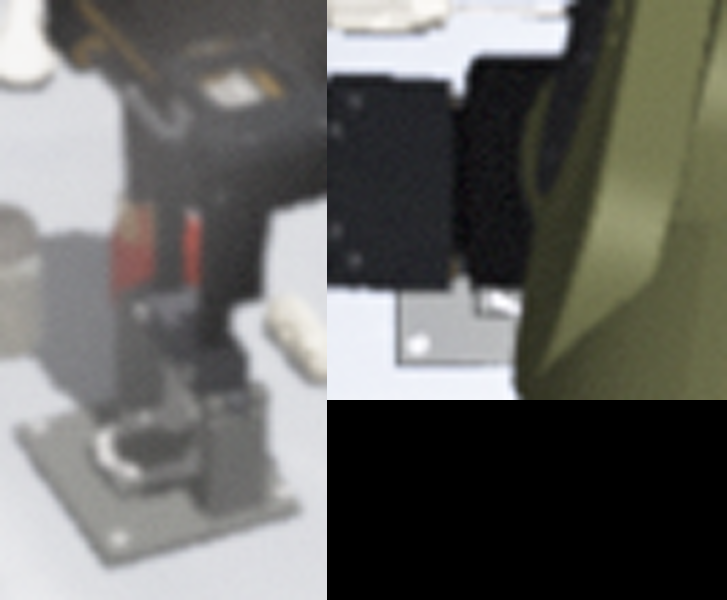

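The side picture shows the open fingers straddling both black handles, with the clip still on the deck. Now I'll squeeze.

Request:
servo_tool([
  [[0,0,0,0,0,0,0.6],[0,0,0,0,0,0,0.55],[0,0,0,0,0,0,0.5],[0,0,0,0,0,0,0.45],[0,0,0,0,0,0,0.4],[0,0,0,0,0,0,0.36],[0,0,0,0,0,0,0.3],[0,0,0,0,0,0,0.2],[0,0,0,0,0,0,0.2],[0,0,0,0,0,0,0.2]],
], grip_force=40)

```text
time_s: 3.78
tool_pos: [0.5204, -0.2079, 0.1238]
tool_rot: [180.0, -0.0, 1.0]
force: [0.4, -1.4, 3.8]
grip_width: 0.0282
grasp_force: 28.2
```

Request:
servo_tool([
  [[0,0,0,0,0,0,0.2],[0,0,0,0,0,0,0.2],[0,0,0,0,0,0,0.2],[0,0,0,0,0,0,0.2]],
])

```text
time_s: 4.12
tool_pos: [0.5205, -0.2079, 0.1239]
tool_rot: [180.0, -0.0, 1.0]
force: [-0.9, -1.2, 4.0]
grip_width: 0.0265
grasp_force: 40.0
```

```bash
python3 - <<'E'
from h import *
d=cam("side");f=d["frame"];P=cloud(d)
cv2.imwrite("pics/sq.png",cv2.resize(f[190:300,255:335],(436,600),interpolation=cv2.INTER_CUBIC)[:,:,::-1])
print(get_obs()["grip_width"],get_obs()["grasp_force"],get_obs()["tool_pos"])
E
```

```text
0.026729393709155308 40.00105828978121 [ 0.52042069 -0.20787414  0.12389238]
```

View pics/sq.png

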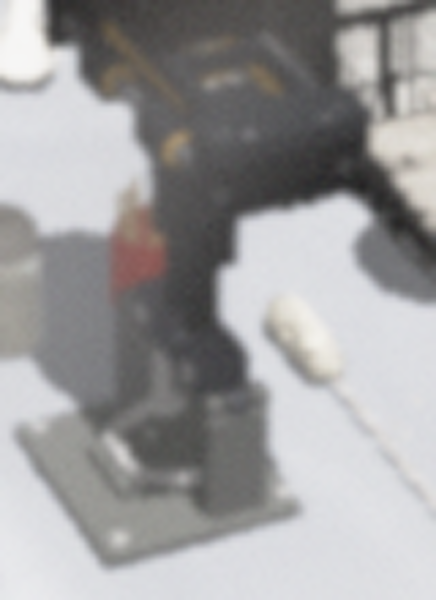

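The handles are squeezed together and the clip ring on the deck looks wider. I'll lift straight up.

Request:
servo_tool([
  [[0,0,-0.005,0,0,0,0.2],[0,0,-0.015,0,0,0,0.2],[0,0,-0.03,0,0,0,0.2],[0,0,-0.05,0,0,0,0.2],[0,0,-0.075,0,0,0,0.2],[0,0,-0.1,0,0,0,0.2],[0,0,-0.13,0,0,0,0.2],[0,0,-0.16,0,0,0,0.2],[0,0,-0.19,0,0,0,0.2],[0,0,-0.22,0,0,0,0.2],[0,0,-0.25,0,0,0,0.2],[0,0,-0.28,0,0,0,0.2]],
])

```text
time_s: 5.17
tool_pos: [0.5203, -0.2076, 0.2086]
tool_rot: [180.0, -0.0, 1.0]
force: [-0.5, -0.5, -2.5]
grip_width: 0.0268
grasp_force: 40.0
```

Request:
servo_tool([
  [[0,0,-0.03,0,0,0,0.2],[0,0,-0.06,0,0,0,0.2],[0,0,-0.085,0,0,0,0.2],[0,0,-0.105,0,0,0,0.2],[0,0,-0.12,0,0,0,0.2],[0,0,-0.12,0,0,0,0.2],[0,0,-0.12,0,0,0,0.2]],
])

```text
time_s: 5.75
tool_pos: [0.5203, -0.2075, 0.2435]
tool_rot: [180.0, 0.0, 1.0]
force: [0.2, 0.1, -2.4]
grip_width: 0.0271
grasp_force: 40.0
```

```bash
python3 - <<'E'
from h import *
o=get_obs();print(o["tool_pos"],o["tool_rot"],o["grip_width"],o["grasp_force"],o["force"])
d=cam("side");f=d["frame"]
q=proj(d,[o["tool_pos"]-[0.02,0,.11],o["tool_pos"]])
print(q)
u,v=q[0].astype(int)
cv2.imwrite("pics/lift.png",cv2.resize(f[v-75:v+75,u-80:u+80],(640,600),interpolation=cv2.INTER_CUBIC)[:,:,::-1])
np.savez("lift.npz",**d)
E
```

```text
[ 0.52028013 -0.20750068  0.24349912] [1.79996761e+02 5.68429340e-03 9.96577455e-01] 0.027107280990807534 39.99951173609588 [ 0.22134737  0.14529443 -2.40053995]
[[283.41682034 232.86987699]
 [291.44183113 191.90059163]]
```

View pics/lift.png

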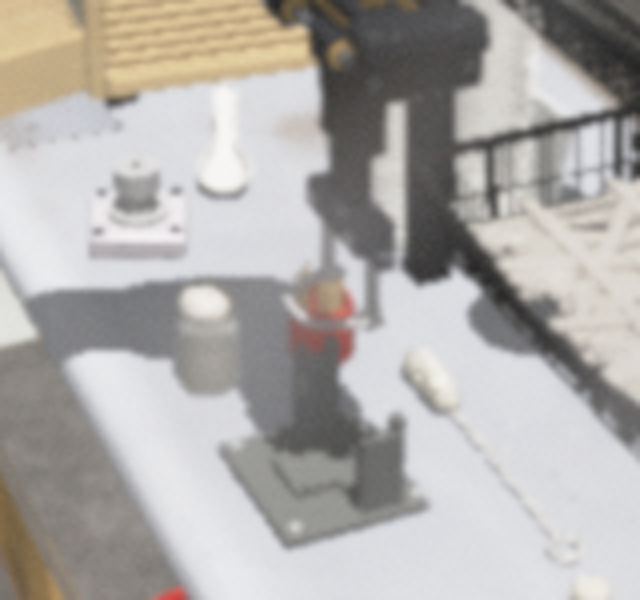

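The clip came up level on the tips (320,310 in the crop), and nothing else has moved. I'll carry it over to the stub.

Request:
servo_tool([
  [[0,-0.02,0,0,0,0,0.2],[0,-0.05,0,0,0,0,0.2],[0,-0.09,0,0,0,0,0.2],[0,-0.14,0,0,0,0,0.2],[0,-0.2,0,0,0,0,0.2],[0,-0.26,0,0,0,0,0.2],[0,-0.32,0,0,0,0,0.2],[0,-0.38,0,0,0,0,0.2],[0,-0.44,0,0,0,0,0.2],[0,-0.5,0,0,0,0,0.2],[0,-0.56,0,0,0,0,0.2],[0,-0.62,0,0,0,0,0.2]],
])

```text
time_s: 6.8
tool_pos: [0.5165, -0.0187, 0.2436]
tool_rot: [180.0, -0.0, 1.1]
force: [-0.1, -0.0, -2.0]
grip_width: 0.0258
grasp_force: 40.0
```

Request:
servo_tool([
  [[0,-0.06,0,0,0,0,0.2],[0,-0.12,0,0,0,0,0.2],[0,-0.18,0,0,0,0,0.2],[0,-0.24,0,0,0,0,0.2],[0,-0.3,0,0,0,0,0.2],[0,-0.355,0,0,0,0,0.2],[0,-0.405,0,0,0,0,0.2],[0,-0.445,0,0,0,0,0.2],[0,-0.475,0,0,0,0,0.2],[0,-0.495,0,0,0,0,0.2],[0.003,-0.505,0,0,0,0,0.2],[0.004,-0.505,0,0,0,0,0.2]],
])

```text
time_s: 7.8
tool_pos: [0.5155, 0.1307, 0.2435]
tool_rot: [180.0, -0.0, 1.1]
force: [0.0, 0.2, -2.3]
grip_width: 0.0267
grasp_force: 40.0
```

Request:
servo_tool([
  [[0,0,0.03,0,0,0,0.2],[0,0,0.06,0,0,0,0.2],[0,0,0.09,0,0,0,0.2],[0,0,0.1,0,0,0,0.2],[0,0,0.1,0,0,0,0.2],[0,0,0.1,0,0,0,0.2]],
])

```text
time_s: 8.3
tool_pos: [0.5155, 0.1297, 0.2131]
tool_rot: [180.0, 0.0, 1.0]
force: [0.1, 0.6, -1.7]
grip_width: 0.0268
grasp_force: 40.0
```

```bash
python3 - <<'E'
from h import *
o=get_obs();T=o["tool_pos"];print(T,o["tool_rot"],o["grip_width"],o["grasp_force"],o["force"])
out=[]
for n in("side","top"):
    d=cam(n);np.savez(f"{n}1.npz",**d);f=d["frame"]
    q=proj(d,[T-[.02,0,.11],[.4955,.130,.062]]);print(n,q.round(1).tolist())
    u,v=q[1].astype(int);r=45
    out.append(cv2.resize(f[v-r:v+r,u-r:u+r],(400,400),interpolation=cv2.INTER_CUBIC)); print(u-r,v-r)
cv2.imwrite("pics/over.png",np.hstack(out)[:,:,::-1])
E
```

```text
[0.51547007 0.12965378 0.21311094] [1.79994627e+02 4.60640520e-02 9.75113677e-01] 0.026821310079844347 39.99955265026074 [ 0.13049189  0.62967743 -1.73445649]
side [[237.2, 185.7], [237.7, 197.7]]
192 152
top [[175.9, 237.5], [180.1, 238.0]]
135 193
```

View pics/over.png

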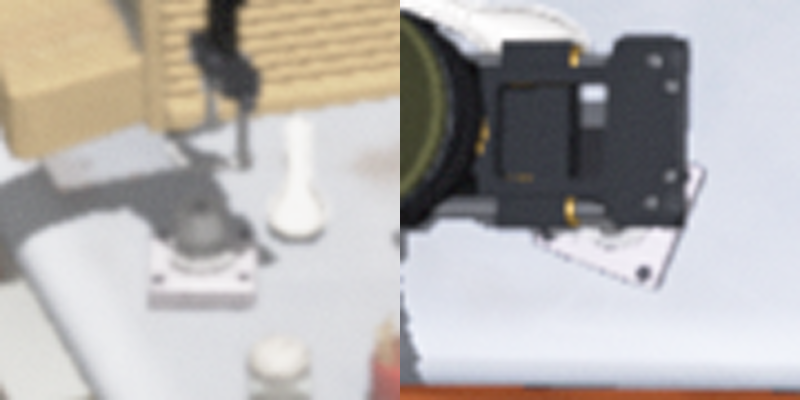

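The side crop shows the tips and clip above the stub at about (210,150); the top view is hidden by the gripper. I'll refine clip relative to stub using the depth from both saved and current views.

```bash
python3 - <<'E'
from h import *
def ld(n):
    d=dict(np.load(n))
    if d["rotation"].ndim==1: d["rotation"]=Rn.from_euler("xyz",d["rotation"],degrees=True).as_matrix()
    return d
def cast(d,uv,z):
    uv=np.atleast_2d(uv).astype(float); r=np.c_[(uv[:,0]-d["cx"])/d["fx"],(uv[:,1]-d["cy"])/d["fy"],np.ones(len(uv))]@d["rotation"].T
    return d["origin"]+r*((z-d["origin"][2])/r[:,2])[:,None]
def rect(d,m,z,nm):
    m=cv2.morphologyEx(m.astype(np.uint8),cv2.MORPH_OPEN,np.ones((2,2)))
    n,l,s,c=cv2.connectedComponentsWithStats(m); i=1+np.argmax(s[1:,4]); v,u=np.where(l==i)
    p=cast(d,np.c_[u,v],z)[:,:2]*1000; (cc,sz,a)=cv2.minAreaRect(p.astype(np.float32))
    print(nm,"rect",np.round(cc,1),np.round(sz,1),round(a,1),"mean",p.mean(0).round(1),len(p))
t=ld("top0.npz");P=cloud(t);z=P[...,2];g=t["frame"].astype(int).mean(2)
def win(u0,u1,v0,v1):
    m=np.zeros(z.shape,bool);m[v0:v1,u0:u1]=1;return m
w=win(150,215,215,262)
rect(t,w&(z>.045),.062,"head(depth>.045)")
rect(t,w&(z>.012),.020,"block+")
w2=win(285,355,205,266)
rect(t,w2&(z>.12),.164,"handle tops")
sat=(t["frame"].max(2).astype(int)-t["frame"].min(2))
rect(t,w2&(z>.079)&(z<.12),.087,"housing")
# base corner bolts: bright spots
m=(w2&(g>215)&(z<.014)).astype(np.uint8)
b=cv2.GaussianBlur(t["frame"][...,1].astype(np.float32),(0,0),1)
for (u,v) in [(301,222),(337,222),(301,255),(338,255)]:
    k=b[v-3:v+4,u-3:u+4]; wt=np.clip(k-np.percentile(k,60),0,None); vv,uu=np.mgrid[v-3:v+4,u-3:u+4]
    print("bolt",(cast(t,[[(uu*wt).sum()/wt.sum(),(vv*wt).sum()/wt.sum()]],.009)[0,:2]*1000).round(1))
for n in("side1.npz","side0.npz"):
    d=ld(n);Q=cloud(d).reshape(-1,3)*1000
    for nm,(z0,z1) in dict(clip=(94,115),head=(45,66)).items():
        k=(abs(Q[:,0]-500)<45)&(abs(Q[:,1]-130)<45)&(Q[:,2]>z0)&(Q[:,2]<z1)
        q=Q[k]; print(n,nm,len(q),q.min(0).round(1) if len(q) else "",q.max(0).round(1) if len(q) else "")
        if nm=="clip": print(q[np.argsort(q[:,0])].round(0).astype(int).tolist()[:60])
        elif len(q): tq=q[q[:,2]>59]; print(" top",tq.mean(0).round(1),tq.min(0).round(1),tq.max(0).round(1))
E
```

```text
head(depth>.045) rect [493.2 126.7] [33.5 36.1] 1.1 mean [493.3 126.8] 196
block+ rect [493.6 127.3] [75.2 74.6] 69.5 mean [493.2 127.6] 889
handle tops rect [ 517.7 -231.3] [15.2 12.9] 0.3 mean [ 517.7 -231.3] 52
housing rect [ 516.5 -210.3] [25.8 72.7] 1.1 mean [ 516.3 -208.6] 268
bolt [ 546.9 -161.5]
bolt [ 549.8 -256.5]
bolt [ 460.1 -162.9]
bolt [ 462.  -259.7]
side1.npz clip 89 [472.5  89.7  99.8] [520.6 163.5 113.5]
[[472, 129, 104], [473, 119, 109], [473, 122, 104], [474, 133, 105], [475, 126, 108], [475, 117, 102], [475, 137, 106], [476, 120, 104], [477, 114, 104], [477, 142, 107], [477, 114, 107], [477, 125, 105], [478, 126, 107], [479, 110, 108], [479, 148, 107], [479, 139, 108], [480, 113, 104], [480, 104, 104], [481, 108, 105], [482, 103, 105], [483, 112, 106], [483, 151, 105], [483, 105, 107], [484, 143, 109], [485, 156, 106], [485, 101, 108], [485, 103, 104], [486, 150, 108], [488, 147, 109], [488, 148, 105], [489, 104, 103], [490, 107, 104], [490, 99, 108], [492, 149, 107], [492, 104, 102], [493, 107, 107], [494, 153, 108], [494, 100, 107], [496, 105, 107], [497, 98, 107], [497, 99, 103], [497, 99, 110], [497, 155, 103], [498, 157, 106], [499, 96, 111], [500, 162, 106], [500, 98, 107], [500, 92, 110], [501, 156, 106], [502, 159, 108], [502, 97, 110], [505, 159, 110], [505, 97, 106], [506, 161, 106], [506, 152, 107], [506, 98, 109], [506, 152, 110], [506, 164, 101], [507, 100, 111], [508, 148, 108]]
side1.npz head 105 [472.2 108.3  45.1] [509.6 147.5  65.5]
 top [491.2 127.5  61.5] [473.3 108.3  59.3] [509.6 147.5  65.5]
side0.npz clip 0  
[]
side0.npz head 111 [473.2 107.   45.5] [508.9 150.5  65.7]
 top [490.9 127.2  61.6] [475.  109.3  59.1] [508.9 146.6  65.7]
```

Request:
servo_tool([
  [[-0.005,-0.005,0,0,0,-0.02,0.2],[-0.01,-0.01,0,0,0,-0.05,0.2],[-0.015,-0.015,0,0,0,-0.08,0.2],[-0.02,-0.02,0,0,0,-0.11,0.2],[-0.025,-0.025,0,0,0,-0.14,0.2],[-0.03,-0.03,0,0,0,-0.17,0.2],[-0.035,-0.035,0,0,0,-0.2,0.2],[-0.04,-0.04,0,0,0,-0.23,0.2],[-0.045,-0.045,0,0,0,-0.26,0.2],[-0.05,-0.05,0,0,0,-0.28,0.2],[-0.05,-0.05,0,0,0,-0.3,0.2],[-0.05,-0.05,0,0,0,-0.3,0.2]],
])

```text
time_s: 9.4
tool_pos: [0.5006, 0.1449, 0.2141]
tool_rot: [179.9, -0.0, 55.1]
force: [0.7, -0.6, -2.6]
grip_width: 0.0265
grasp_force: 40.0
```

```bash
python3 - <<'E'
from h import *
o=get_obs();print(o["qpos"].round(1),o["tool_pos"].round(4),o["tool_rot"].round(2)); go([.4955,.150,.2135],91)
E
```

```text
[ 24.9   6.  -46.5 100.7   4.6  75.1 -57.4] [0.5006 0.1449 0.2141] [ 1.7995e+02 -3.0000e-02  5.5100e+01]
shift [ 0.0041 -0.0237  0.002 ] turn [ 3.000e-04 -1.000e-04 -1.994e-01]
```

Request:
servo_tool([
  [[0,-0.003,0,0,0,-0.03,0.2],[0.001,-0.006,0,0,0,-0.06,0.2],[0.002,-0.01,0,0,0,-0.09,0.2],[0.003,-0.014,0,0,0,-0.12,0.2],[0.004,-0.018,0,0,0,-0.15,0.2],[0.004,-0.022,0,0,0,-0.18,0.2],[0.004,-0.024,0,0,0,-0.2,0.2],[0.004,-0.024,0,0,0,-0.2,0.2],[0.004,-0.024,0,0,0,-0.2,0.2]],
])

```text
time_s: 10.15
tool_pos: [0.4954, 0.1498, 0.2138]
tool_rot: [180.0, 0.0, 90.8]
force: [-0.5, -0.9, -2.4]
grip_width: 0.0266
grasp_force: 40.0
```

```bash
python3 - <<'E'
from h import *
o=get_obs();T=o["tool_pos"];print(T.round(4),o["tool_rot"].round(2),o["qpos"].round(1))
out=[]
for n in("side","top"):
    d=cam(n);np.savez(f"{n}2.npz",**d);f=d["frame"]
    u,v=proj(d,[[.4955,.130,.08]])[0].astype(int);r=32
    out.append(cv2.resize(f[v-r:v+r,u-r:u+r],(400,400),interpolation=cv2.INTER_CUBIC)); print(n,u-r,v-r)
cv2.imwrite("pics/over2.png",np.hstack(out)[:,:,::-1])
E
```

```text
[0.4954 0.1498 0.2138] [179.96   0.    90.82] [ 27.    5.8 -49.1 101.1   4.6  75.1 -22.4]
side 205 160
top 146 205
```

View pics/over2.png

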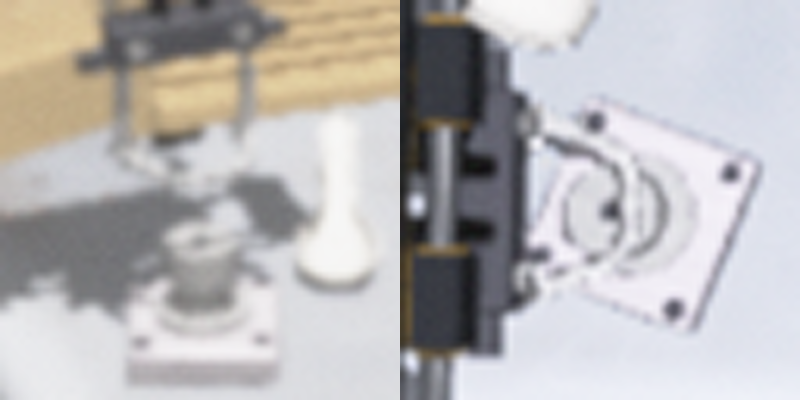

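The pictures now show the spread clip clear in the top view: lugs at crop (530,115) and (525,283), arc back at (632,205), over the head centred near (610,210). The side view shows it level above the stub. Next I'll compute the offset.

```bash
cat >> h.py <<'E'
def ld(n):
    d=dict(np.load(n))
    if d["rotation"].ndim==1: d["rotation"]=Rn.from_euler("xyz",d["rotation"],degrees=True).as_matrix()
    return d
def cast(d,uv,z):
    uv=np.atleast_2d(uv).astype(float); r=np.c_[(uv[:,0]-d["cx"])/d["fx"],(uv[:,1]-d["cy"])/d["fy"],np.ones(len(uv))]@d["rotation"].T
    return d["origin"]+r*((z-d["origin"][2])/r[:,2])[:,None]
def sel(d,zl,zh,zc,x=(.44,.55),y=(.07,.20)):
    P=cloud(d);m=(P[...,2]>zl)&(P[...,2]<zh)&(P[...,0]>x[0])&(P[...,0]<x[1])&(P[...,1]>y[0])&(P[...,1]<y[1])
    v,u=np.where(m); return cast(d,np.c_[u,v],zc)*1000,P[m]*1000
E
python3 - <<'E'
from h import *
from scipy.optimize import minimize
for n,s0 in(("top","top0.npz"),("side","side0.npz")):
    h,hp=sel(ld(s0),.056,.07,.062)
    c,s=cv2.minEnclosingCircle(h[:,:2].astype(np.float32)); print(n,"head mean",h.mean(0)[:2].round(1),"encl",np.round(c,1),round(s,1),"z",hp[:,2].mean().round(1),len(h))
    c,cp=sel(ld(f"{n}2.npz"),.092,.116,.1055)
    print(" clip n",len(c),"z mean",cp[:,2].mean().round(1),"min",c.min(0).round(1)[:2],"max",c.max(0).round(1)[:2])
    A=np.c_[cp[:,:2],np.ones(len(cp))]; k,*_=np.linalg.lstsq(A,cp[:,2],rcond=None); print(" plane slopes",k.round(3))
    p=c[:,:2]
    f=lambda q:-np.sort(np.hypot(*(p-q).T))[:6].mean()
    best=min((minimize(f,[495+a,128+b],method="Nelder-Mead") for a in(-4,0,4) for b in(-4,0,4)),key=lambda r:r.fun); print(" inscribed",best.x.round(1),round(-best.fun,1))
    for y0 in range(100,160,4):
        q=p[(p[:,1]>=y0)&(p[:,1]<y0+4),0]
        if len(q): print("  y",y0,"x",np.sort(q).round(0).astype(int).tolist())
E
```

```text
top head mean [495.8 130.4] encl [495.9 130.5] 18.0 z 63.6 181
 clip n 136 z mean 109.8 min [462.2 110.2] max [530.6 150.3]
 plane slopes [5.0000e-03 6.5000e-02 9.9146e+01]
 inscribed [496.7 140.7] 23.5
  y 108 x [488, 490, 492, 495, 497, 499, 502, 504, 506, 508]
  y 112 x [479, 481, 483, 483, 485, 486, 488, 488, 490, 490, 492, 492, 495, 495, 497, 497, 499, 499, 501, 501, 504, 504, 506, 506, 508, 508, 511, 511, 513, 513, 515]
  y 116 x [474, 476, 476, 479, 479, 481, 481, 483, 513, 515, 517]
  y 120 x [472, 474, 474, 476, 476, 479, 515, 517, 517, 520, 520, 522]
  y 124 x [472, 472, 474, 474, 519, 520, 522, 522]
  y 128 x [469, 472, 474, 519, 522, 524]
  y 132 x [467, 467, 469, 469, 472, 472, 474, 519, 519, 522, 522, 524, 524, 526, 526]
  y 136 x [467, 467, 469, 469, 471, 522, 524, 524, 526, 526]
  y 140 x [462, 465, 465, 467, 467, 469, 469, 524, 524, 526, 526, 528, 528, 531]
  y 144 x [462, 462, 465, 467, 469, 471, 474, 476, 519, 521, 524, 526, 528, 531]
  y 148 x [474, 519, 521, 526, 531]
side head mean [489.7 124.9] encl [490.  124.7] 21.7 z 60.9 72
 clip n 86 z mean 107.1 min [455.5 105.9] max [532.8 167. ]
 plane slopes [1.0000e-02 8.2000e-02 9.1304e+01]
 inscribed [493.6 141.8] 23.9
  y 104 x [484, 487, 500, 502]
  y 108 x [473, 476, 478, 481, 489, 491, 494, 497, 507, 510]
  y 112 x [470, 480, 483, 486, 496, 499, 502, 504, 512]
  y 116 x [470, 472, 475, 478, 493, 507, 509]
  y 120 x [467, 511, 514, 517]
  y 124 x [469, 472, 474, 519]
  y 128 x [463, 466, 516]
  y 132 x [465, 468, 471, 519, 521]
  y 136 x [457, 460, 463, 524]
  y 140 x [467, 518, 521]
  y 144 x [459, 462, 469, 472, 520, 523, 526]
  y 148 x [461, 464, 467, 515, 518, 528]
  y 152 x [456, 458, 469, 471, 525]
  y 156 x [460, 466, 517, 528, 530]
```

```bash
python3 - <<'E'
from h import *
s=ld("side2.npz")
print("feet guess",(cast(s,[[225,186.4],[244.2,186.4]],.103)*1000).round(1).tolist())
# rods in side2: points between z .125 and .15
for zl,zh in((.115,.125),(.125,.135),(.135,.148),(.158,.172)):
    _,p=sel(s,zl,zh,.13,x=(.43,.56),y=(.08,.22))
    for nm,k in(("L",p[:,0]<494),("R",p[:,0]>=494)):
        if k.any(): print(zl,nm,k.sum(),np.median(p[k],0).round(1),p[k].min(0).round(1),p[k].max(0).round(1))
t=ld("top2.npz")
_,p=sel(t,.12,.185,.13,x=(.43,.56),y=(.08,.24))
print("top pliers parts",len(p)); 
for zl,zh in((120,150),(150,182)):
    k=(p[:,2]>zl)&(p[:,2]<zh)
    if k.any(): print(zl,k.sum(),np.median(p[k],0).round(1),p[k].min(0).round(1),p[k].max(0).round(1))
# initial clip in top0: white pixels on stand
t0=ld("top0.npz"); f=t0["frame"].min(2)
u=np.arange(300,342)
for v in range(236,256): 
    xy=cast(t0,[[320,v]],.019)[0]*1000
    print(v,xy[:2].round(1),"".join("#" if f[v,i]>185 else "." for i in u))
E
```

```text
feet guess [[460.4, 140.0, 103.0], [513.3, 117.7, 103.0]]
0.115 L 8 [458.6 146.1 121.6] [457.2 140.6 117. ] [463.3 149.7 124.6]
0.115 R 8 [522.5 143.8 121.9] [519.5 139.9 117.6] [527.2 150.4 124.7]
0.125 L 8 [461.  146.2 131.7] [457.6 137.3 127. ] [462.6 148.1 134.8]
0.125 R 8 [523.3 145.2 129.8] [520.  142.6 126.4] [526.1 148.2 134.3]
0.135 L 13 [462.1 146.5 140.6] [458.5 140.4 135.4] [465.9 150.4 147. ]
0.135 R 11 [523.5 146.5 140.7] [520.9 142.  135.4] [528.2 153.  145.6]
0.158 L 76 [468.  137.3 164.8] [438.1 125.9 158. ] [493.4 152.8 171.3]
0.158 R 57 [517.5 136.3 164.1] [494.7 130.2 158.1] [544.  148.9 171.6]
top pliers parts 357
120 7 [524.9 145.1 123. ] [462.4 142.9 120.7] [529.2 146.1 127.5]
150 345 [496.  140.3 176.9] [443.7 132.9 156.4] [548.1 153.7 181.8]
236 [ 508.3 -210.5] ...#......................................
237 [ 505.7 -210.5] ...........###.............##............#
238 [ 503.2 -210.5] ...........###............###...........##
239 [ 500.7 -210.6] ...........###............###...........##
240 [ 498.2 -210.6] ...........##..............##...........##
241 [ 49
[... 236 characters left out ...]
......#
245 [ 485.6 -210.7] ............###..........###...........#.#
246 [ 483.1 -210.7] ............####........####...........#.#
247 [ 480.6 -210.7] .............####.....#####............###
248 [ 478.1 -210.8] ..............############.............###
249 [ 475.6 -210.8] ................########...............###
250 [ 473.1 -210.8] ..................#####..................#
251 [ 470.6 -210.8] .........................................#
252 [ 468.1 -210.8] ......................................#..#
253 [ 465.6 -210.9] ##..................................####.#
254 [ 463.1 -210.9] ###.................................######
255 [ 460.6 -210.9] ###.................................####.#
```

```bash
python3 - <<'E'
from h import *
out=[]
a=np.linspace(0,2*np.pi,80)
for n,hc,r in(("top",(495.8,130.4),22),("side",(489.7,124.9),22)):
    d=ld(n+"2.npz");k=400/(2*r)
    c=np.array([*hc,105.5])/1000
    u,v=proj(d,[c])[0].round().astype(int)
    im=cv2.resize(d["frame"][v-r:v+r,u-r:u+r],(400,400),interpolation=cv2.INTER_CUBIC)
    im=cv2.convertScaleAbs(im,alpha=1.0)
    def px(P): return np.int32((proj(d,P)-[u-r,v-r]+.5)*k)
    for R,z,col in((.018,.062,(255,0,0)),(.018,.1055,(0,160,0))):
        cv2.polylines(im,[px(np.c_[c[0]+R*np.cos(a),c[1]+R*np.sin(a),0*a+z])],True,col,1)
    ax=np.array([c[0],c[1]+.0196,.102])
    for s in(-.03,.03): cv2.line(im,*[tuple(map(int,q)) for q in px([ax+[s,0,0],ax+[s,0,.05]])],(0,0,255),1)
    out.append(im)
cv2.imwrite("pics/zoom2.png",np.hstack(out)[:,:,::-1])
for n in("top","side"):
    _,p=sel(ld(n+"2.npz"),.092,.116,.1)
    k=(abs(p[:,0]-495)<8)&(p[:,1]<125);print(n,"back pts (cloud)",p[k][np.argsort(p[k][:,1])].round(1).tolist()[:24])
    k=p[:,1]<138; A=np.c_[p[k][:,:2]-[495,125],np.ones(k.sum())];print("tilt",np.linalg.lstsq(A,p[k][:,2],rcond=None)[0].round(3),k.sum())
E
```

```text
top back pts (cloud) [[492.3, 109.5, 109.4], [496.8, 109.6, 109.9], [501.4, 109.7, 110.1], [487.8, 109.8, 107.5], [490.1, 109.8, 107.6], [499.1, 109.9, 109.0], [494.6, 110.2, 106.8], [490.0, 111.7, 109.4], [499.0, 111.7, 110.7], [501.3, 111.7, 111.1], [494.6, 112.1, 108.3], [487.8, 112.2, 106.8], [496.9, 112.5, 106.9], [492.3, 112.6, 106.1], [489.9, 113.5, 111.3], [494.5, 113.7, 111.3], [487.7, 114.0, 108.6], [492.2, 114.2, 108.7], [501.3, 114.6, 108.7], [499.1, 114.7, 108.0], [496.8, 114.7, 107.5]]
tilt [3.0000e-03 5.8000e-02 1.0966e+02] 102
side back pts (cloud) [[495.6, 104.2, 111.1], [502.5, 106.7, 105.2], [487.7, 109.3, 103.6], [491.2, 110.2, 105.8], [500.6, 110.3, 103.8], [494.4, 110.5, 105.0], [498.0, 111.8, 103.7], [489.4, 114.1, 104.3], [495.8, 114.2, 106.2], [492.9, 115.0, 106.4], [502.7, 116.2, 103.9]]
tilt [8.00000e-03 9.80000e-02 1.06735e+02] 50
```

View pics/zoom2.png

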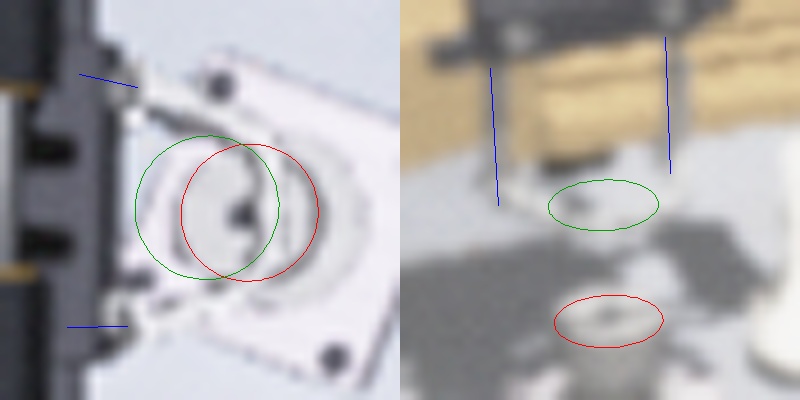

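```bash
python3 - <<'E'
from h import *
def dark(d,u,v,r=3):
    g=d["frame"].mean(2); u,v=int(round(u)),int(round(v))
    for _ in range(3):
        k=g[v-r:v+r+1,u-r:u+r+1]; w=np.clip(np.median(k)-15-k,0,None); vv,uu=np.mgrid[v-r:v+r+1,u-r:u+r+1]
        cu,cv=(uu*w).sum()/w.sum(),(vv*w).sum()/w.sum(); u,v=int(round(cu)),int(round(cv))
    return [cu,cv]
t=ld("top0.npz")
S=[dark(t,155+(x-420)/6.909-.5,215+y/6.915-.5,2) for x,y in((573,65),(723,122),(660,272),(512,213))]
c=cast(t,S,.021)*1000;print("screws",c[:,:2].round(1).tolist(),"mean",c.mean(0).round(1), "sides",np.hypot(*(c-np.roll(c,1,0))[:,:2].T).round(1))
print("hole",(cast(t,dark(t,155+170/6.909-.5,215+165/6.915-.5,2),.062)*1000).round(1))
# clip back, intensity profile and depth along y in top2 near x 490..503
d=ld("top2.npz");P=cloud(d)
q=proj(d,[[.4955,.112,.1055]])[0];u0,v0=q.round().astype(int);print(q)
for v in range(v0-2,v0+3):
    uu=np.arange(u0-5,u0+5);print(v,[(round(float(y),1),int(z*1000),int(g)) for y,z,g in zip(cast(d,np.c_[uu,0*uu+v],.1055)[:,1]*1000,P[v,uu,2],d["frame"][v,uu].mean(1))])
s=ld("side0.npz")
qs=proj(s,[[.4897,.1249,.062]])[0];h=dark(s,qs[0],qs[1]-.5,1);print("side hole",qs,h,(cast(s,h,.062)*1000).round(1))
E
```

```text
screws [[531.4, 150.1], [511.9, 94.9], [456.9, 115.6], [477.4, 170.3]] mean [494.4 132.7  21. ] sides [57.7 58.5 58.7 58.4]
hole [[494.6 132.4  62. ]]
[183.36169154 237.62565033]
236 [(124.3, 60, 215), (122.1, 64, 195), (119.8, 62, 163), (117.5, 62, 169), (115.2, 107, 224), (113.0, 110, 223), (110.7, 108, 211), (108.4, 62, 224), (106.2, 65, 201), (103.9, 59, 149)]
237 [(124.2, 65, 182), (122.0, 65, 139), (119.7, 65, 115), (117.4, 65, 178), (115.2, 107, 233), (112.9, 106, 230), (110.6, 109, 218), (108.3, 67, 225), (106.1, 67, 212), (103.8, 63, 159)]
238 [(124.2, 65, 144), (121.9, 63, 92), (119.6, 64, 86), (117.3, 65, 168), (115.1, 111, 230), (112.8, 108, 223), (110.5, 106, 201), (108.2, 63, 223), (106.0, 64, 209), (103.7, 61, 159)]
239 [(124.1, 63, 143), (121.8, 67, 104), (119.5, 65, 95), (117.2, 61, 151), (115.0, 108, 221), (112.7, 106, 215), (110.4, 109, 191), (108.1, 67, 222), (105.9, 66, 207), (103.6, 62, 154)]
240 [(124.0, 64, 193), (121.7, 63, 179), (119.4, 62, 161), (117.1, 62, 154), (114.9, 111, 214), (112.6, 109, 217), (110.3, 107, 198), (108.1, 63, 223), (105.8, 65, 206), (103.5, 61, 161)]
side hole [236.4772752  198.83668187] [np.float64(236.54545454545453), np.float64(198.0)] [[491.6 129.8  62. ]]
```

The zoom shows the clip back would land about 4 mm inside the head edge, so the clip has to shift about 5.7 mm towards -y. It also droops by roughly 0.05 rad. I'll tilt by 0.04 rad, which levels the clip and gives most of the shift, then measure again.

Request:
servo_tool([
  [[-0.002,-0.001,0,0,-0.004,0,0.2],[-0.004,-0.002,0,0,-0.008,0,0.2],[-0.005,-0.003,0,0,-0.0127,0,0.2],[-0.005,-0.003,0,0,-0.0127,0,0.2],[-0.005,-0.003,0,0,-0.0127,0,0.2],[-0.005,-0.003,0,0,-0.0127,0,0.2]],
])

```text
time_s: 10.75
tool_pos: [0.4943, 0.1485, 0.2135]
tool_rot: [-180.0, 2.3, 91.0]
force: [-0.1, 0.1, -1.6]
grip_width: 0.0264
grasp_force: 40.0
```

```bash
cat > meas.py <<'E'
from h import *
import sys
tag,zc=sys.argv[1],float(sys.argv[2])
o=get_obs();print(o["tool_pos"].round(4),o["tool_rot"].round(2),o["grasp_force"].round(1),o["force"].round(1))
for n,hc in(("top",(495.8,130.4)),("side",(491.2,127.5))):
    d=cam(n);np.savez(f"{n}{tag}.npz",**d)
    c,p=sel(d,zc-.013,zc+.011,zc)
    k=p[:,1]<138;A=np.c_[p[k][:,:2]-[495,125],np.ones(k.sum())];print(n,"tilt",np.linalg.lstsq(A,p[k][:,2],rcond=None)[0].round(3),k.sum())
    if n=="top":
        for y0 in np.arange(100,150,2.3):
            q=np.sort(c[(c[:,1]>=y0)&(c[:,1]<y0+2.3),0])
            if len(q): print("  y",y0.round(1),"x",q.round(0).astype(int).tolist())
E
python3 meas.py 3 .107
```

```text
Traceback (most recent call last):
  File "meas.py", line 4, in <module>
    o=get_obs();print(o["tool_pos"].round(4),o["tool_rot"].round(2),o["grasp_force"].round(1),o["force"].round(1))
                                                                    ^^^^^^^^^^^^^^^^^^^^^^
AttributeError: 'float' object has no attribute 'round'
```

```bash
sed -i 's/o\["grasp_force"\].round(1)/o["grasp_force"]/' meas.py; python3 meas.py 3 .107
```

```text
[0.4943 0.1485 0.2135] [-180.      2.29   91.01] 39.999470187176485 [-0.1  0.1 -1.6]
top tilt [-1.00000e-03  3.50000e-02  1.10612e+02] 109
  y 104.6 x [486, 488, 490, 492, 495, 497, 499, 502, 504, 506, 508]
  y 106.9 x [481, 483, 486, 488, 490, 492, 495, 497, 499, 502, 504, 506, 508, 511, 513]
  y 109.2 x [476, 479, 481, 483, 486, 488, 495, 497, 499, 506, 508, 511, 513, 515]
  y 111.5 x [474, 476, 479, 481, 513, 515, 517]
  y 113.8 x [472, 474, 476, 515, 517, 520]
  y 116.1 x [472, 474, 474, 476, 517, 520]
  y 118.4 x [470, 472, 474, 517, 520, 522]
  y 120.7 x [469, 472, 519, 522]
  y 123.0 x [467, 469, 472, 519, 522]
  y 125.3 x [467, 469, 472, 519, 522, 524]
  y 127.6 x [467, 469, 519, 522, 524]
  y 129.9 x [465, 467, 469, 522, 524, 526]
  y 132.2 x [465, 467, 469, 522, 524, 526]
  y 134.5 x [462, 465, 467, 469, 521, 524, 526]
  y 136.8 x [462, 465, 467, 469, 471, 524, 526, 528]
  y 139.1 x [460, 462, 465, 467, 469, 471, 474, 517, 521, 524, 526, 528]
  y 141.4 x [460, 467, 471, 474, 517, 519, 524, 526, 531]
  y 143.7 x [471, 519]
  y 146.0 x [519]
side tilt [1.50000e-02 6.40000e-02 1.07899e+02] 61
```

Request:
servo_tool([
  [[0.002,0,0,0,-0.003,0,0.2],[0.004,0,0,0,-0.0064,0,0.2],[0.004,0,0,0,-0.0064,0,0.2],[0.004,0,0,0,-0.0064,0,0.2],[0.004,0,0,0,-0.0064,0,0.2]],
])

```text
time_s: 11.27
tool_pos: [0.4942, 0.1496, 0.2134]
tool_rot: [-180.0, 3.4, 91.0]
force: [-0.0, 0.2, -2.6]
grip_width: 0.0266
grasp_force: 40.0
```

```bash
python3 meas.py 4 .107; python3 - <<'E'
from h import *
o=get_obs();print(o["time_s"]);r=o["tool_rot"]
for dz in(.033,.0735): go(o["tool_pos"]-[0,0,dz],r[2],r[1],r[0])
E
```

```text
[0.4942 0.1496 0.2134] [-179.99    3.44   91.02] 39.99944296432659 [-0.   0.2 -2.6]
top tilt [2.0000e-03 2.7000e-02 1.1133e+02] 121
  y 102.3 x [492, 497, 499, 502]
  y 104.6 x [483, 486, 488, 490, 492, 495, 497, 499, 502, 504, 506, 508, 511]
  y 106.9 x [479, 481, 483, 486, 488, 490, 492, 495, 497, 499, 502, 504, 506, 508, 511, 513, 515]
  y 109.2 x [476, 479, 481, 483, 486, 495, 497, 508, 511, 513, 515, 517]
  y 111.5 x [472, 474, 476, 479, 481, 513, 515, 517]
  y 113.8 x [472, 474, 476, 515, 517, 520]
  y 116.1 x [472, 474, 474, 476, 517, 520]
  y 118.4 x [470, 472, 474, 517, 520, 522]
  y 120.7 x [469, 472, 519, 522]
  y 123.0 x [467, 469, 472, 519, 522, 524]
  y 125.3 x [467, 469, 472, 519, 522, 524]
  y 127.6 x [465, 467, 469, 522, 524, 526]
  y 129.9 x [465, 467, 469, 522, 524, 526]
  y 132.2 x [465, 467, 469, 522, 524, 526]
  y 134.5 x [462, 465, 467, 524, 526, 528]
  y 136.8 x [462, 465, 467, 469, 471, 474, 521, 524, 526, 528]
  y 139.1 x [460, 462, 465, 467, 474, 517, 519, 521, 524, 526, 528, 531]
  y 141.4 x [460, 471, 517, 519]
  y 143.7 x [471, 519]
  y 146.0 x [519]
side tilt [-3.00000e-03  3.20000e-02  1.08741e+02] 61
11.3667
shift [0.0066 0.     0.1098] turn [0. 0. 0.]
shift [0.0147 0.     0.2446] turn [0. 0. 0.]
```

Request:
servo_tool([
  [[-0.002,0,0.01,0,0,0,0.2],[-0.002,0,0.03,0,0,0,0.2],[-0.001,0,0.05,0,0,0,0.2],[0,0,0.07,0,0,0,0.2],[0.001,0,0.09,0,0,0,0.2],[0.002,0,0.105,0,0,0,0.2],[0.002,0,0.11,0,0,0,0.2],[0.002,0,0.11,0,0,0,0.2],[0.002,0,0.11,0,0,0,0.2]],
])

```text
time_s: 12.12
tool_pos: [0.4943, 0.1482, 0.1805]
tool_rot: [-180.0, 3.4, 91.0]
force: [0.2, 0.3, -2.3]
grip_width: 0.027
grasp_force: 40.0
```

```bash
sed -i 's/k=p\[:,1\]<138/k=(p[:,1]<138)\&(abs(np.hypot(p[:,0]-495,p[:,1]-131))>19.5)/' meas.py; python3 meas.py 5 .077; python3 - <<'E'
from h import *
o=get_obs();r=o["tool_rot"]
t=ld("top5.npz");P=cloud(t);q=proj(t,[[.4955,.131,.074]])[0].round().astype(int)
for v in range(q[1]-14,q[1]+15): print(v," ".join("%3d"%round(z*1000) for z in P[v,q[0]-12:q[0]+16,2]))
go(o["tool_pos"]-[0,0,.040],r[2],r[1],r[0])
E
```

```text
[0.4943 0.1482 0.1805] [-180.      3.44   91.  ] 39.99945591785945 [ 0.2  0.3 -2.3]
top tilt [0.0000e+00 2.0000e-02 7.8156e+01] 122
  y 102.3 x [484, 486, 489, 491, 493, 496, 498, 500, 503, 505, 507, 510]
  y 104.6 x [479, 481, 484, 486, 489, 491, 493, 496, 498, 500, 503, 505, 507, 510, 512, 514]
  y 106.9 x [477, 479, 481, 484, 486, 496, 498, 507, 510, 512, 514, 517]
  y 109.2 x [474, 477, 479, 493, 512, 514, 517, 519]
  y 111.5 x [472, 474, 477, 495, 498, 500, 502, 514, 517, 519]
  y 113.8 x [472, 474, 477, 486, 488, 493, 498, 500, 505, 517, 519, 521]
  y 116.1 x [472, 474, 486, 488, 493, 495, 498, 500, 502, 509, 519, 521]
  y 118.4 x [470, 472, 474, 488, 493, 498, 505, 519, 521]
  y 120.7 x [467, 469, 472, 481, 484, 495, 498, 500, 505, 519, 521]
  y 123.0 x [467, 469, 472, 481, 488, 491, 498, 500, 502, 509, 512, 519, 524]
  y 125.3 x [467, 469, 472, 488, 490, 493, 495, 500, 505, 512, 521, 524]
  y 127.6 x [465, 467, 469, 479, 481, 486, 490, 493, 502, 507, 509, 521, 523, 526]
  y 129.9 x [465, 467, 469, 479, 481, 483, 488, 495, 497, 500, 504, 512, 521, 523, 526]
  y 132.2 x [462, 4
[... 3147 characters left out ...]
 21  21  27  26  26  77  81  77  76  80  21  22  22  19  21  23
248 146 147 145 146 143 140 135  75  76  78  21  23  22  23  78  79  79  76  78  80  76  23  20  20  19  23  23  20
249 146 145 145 144 141 142 134  22  23  82  77  79  79  76  76  77  77  77  23  22  25  20  22  24  21  25  22  24
250 148 143 148 148 144 140 136  91  86  72  79  79  76  78  77  77  71  19  23  23  22  22  22  19  21  21  23  21
251 145 145 146 146 142 134 129  94  85  75  80  78  77  71  23  20  24  21  21  20  24  22  20  23  22  20  23  22
252 145 146 146 145 139 135 131  94  84  78  78  72  22  24  22  24  21  24  23  24  21  22  21  26  26  20  22  19
shift [ 8.000e-03 -1.000e-04  1.331e-01] turn [0. 0. 0.]
```

The clip is now measured 21 mm clear at the back and about 0.7 mm off sideways. A small correction, then lower to the neck.

Request:
servo_tool([
  [[-0.003,-0.002,0.002,0,0,0,0.2],[-0.002,-0.002,0.01,0,0,0,0.2],[-0.001,-0.002,0.022,0,0,0,0.2],[-0.001,-0.002,0.035,0,0,0,0.2],[0,-0.002,0.05,0,0,0,0.2],[0.001,-0.002,0.065,0,0,0,0.2],[0.002,-0.002,0.08,0,0,0,0.2],[0.003,-0.002,0.095,0,0,0,0.2],[0.004,-0.002,0.11,0,0,0,0.2],[0.005,-0.002,0.122,0,0,0,0.2],[0.005,-0.002,0.13,0,0,0,0.2],[0.005,-0.002,0.133,0,0,0,0.2]],
])

```text
time_s: 13.22
tool_pos: [0.4935, 0.1471, 0.1401]
tool_rot: [-180.0, 3.4, 91.0]
force: [1.0, 0.3, -2.8]
grip_width: 0.0267
grasp_force: 40.0
```

Request:
servo_tool([
  [[0,0,0,0,0,0,0.2],[0,0,0,0,0,0,0.2],[0,0,0,0,0,0,0.2],[0,0,0,0,0,0,0.2]],
])

```text
time_s: 13.55
tool_pos: [0.4939, 0.1472, 0.1408]
tool_rot: [180.0, 3.4, 91.0]
force: [0.3, 0.3, -2.0]
grip_width: 0.027
grasp_force: 40.0
```

```bash
python3 - <<'E'
from h import *
o=get_obs();print(o["tool_pos"].round(4),o["tool_rot"].round(2),o["force"].round(1),o["grip_width"])
t=cam("top");P=cloud(t);q=proj(t,[[.4955,.131,.034]])[0].round().astype(int);print(q)
for v in range(q[1]-14,q[1]+15): print(v," ".join("%3d"%round(z*1000) for z in P[v,q[0]-12:q[0]+16,2]))
s=cam("side");np.savez("side6.npz",**s)
cc,p=sel(s,.029,.044,.0365,y=(.09,.145));k=(np.hypot(p[:,0]-491,p[:,1]-128)>19)
print(len(p[k]));A=np.c_[p[k][:,:2]-[491,128],np.ones(k.sum())];print("side tilt",np.linalg.lstsq(A,p[k][:,2],rcond=None)[0].round(3))
m=(P[...,2]>.031)&(P[...,2]<.045)&(P[...,0]>.44)&(P[...,0]<.55)&(P[...,1]>.09)&(P[...,1]<.14);p=P[m]*1000;k=np.hypot(p[:,0]-495,p[:,1]-131)>19.5
A=np.c_[p[k][:,:2]-[495,131],np.ones(k.sum())];print("top tilt",np.linalg.lstsq(A,p[k][:,2],rcond=None)[0].round(3),k.sum())
u,v=proj(s,[[.491,.128,.045]])[0].astype(int)
cv2.imwrite("pics/final.png",np.hstack([cv2.resize(d["frame"][b-28:b+28,a-28:a+28],(400,400),interpolation=cv2.INTER_CUBIC) for d,a,b in((s,u,v),(t,*q))])[:,:,::-1])
E
```

```text
[0.4939 0.1472 0.1408] [179.97   3.44  90.99] [ 0.3  0.3 -2. ] 0.02697762047448486
[182 238]
224 105 103 107 106 106 105 100  91  51  45  18  22  21  20  22  22  22  20  21   0   1   1   0   2   0   1   3   3
225 106 105 107 106 104 105 101  99  57  49  39  37  23  20  22  21  20  21  22  22  20   5  -1   2   4  -1   0   1
226 105 106 107 105 105 104 103  97  58  46  35  42  37  41  37  22  25  23  21  22  23  21  22  19   0   1   3   3
227 104 106 106 105 106 104 100 100  52  43  40  37  37  39  39  36  37  22  20  21  24  20  23  19  24  19   5   1
228 107 107 105 108 107 104 100 100  22  22  38  24  20  40  40  37  40  35  40  39  21  22  22  27  20  23  23  20
229 104 107 103 109 104 105  98  90  36  41  41  22  28  30  30  38  37  41  36  41  38  40  18  24  21  21  22  20
230 103 105 107 105 106 107 100  91  23  28  35  28  31  29  28  24  27  29  24  39  39  42  35  24  22  20  23  24
231 121 108 106 104 105 106 100  92  63  62  61  65  65  58  28  26  29  28  29  28  20  40  37  35  23  21  24  25
232 124 119 108 107 107 103  98  94  62  63  64  67  64  66  65  53  28  30  27
[... 1755 characters left out ...]
2  27  23  23  22  13
248 108 105 102 105 107 102  96  95  38  38  39  21  19  24  18  39  43  37  39  39  39  25  23  21  18  21  17  -1
249 108 108 109 108 109 106 100  96  23  19  37  20  37  37  39  39  37  38  39  20 975  21  21  23  24  21  12   3
250 107 108 103 108 107 103  98  96  51  43  39  41  40  42  40  40  34  20  22  23  24  22  23  19  20  20   9   2
251 105 108 109 109 104 102  96  90  53  44  41  40  38  41  24  22  20  22  22  22  23  22  20  21  24  14   0   3
252 109 107 104 107 107 100  94  87  52  46  37  37  22  24  24  22  23  23  20  26  27  22  22  21  19   7   0   5
81
side tilt [9.0000e-03 4.1000e-02 3.6015e+01]
top tilt [-8.0000e-03  1.6000e-02  3.8794e+01] 118
```

View pics/final.png

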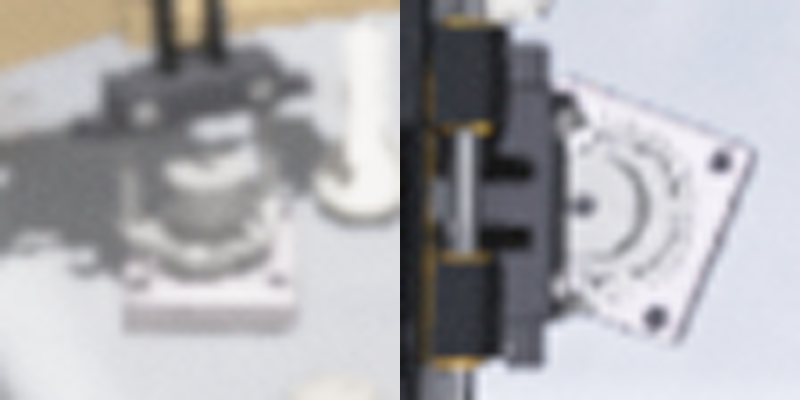

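The final picture shows the spread ring round the neck below the head (side crop about (200,240)). It is free all round, with no contact force. The bore is at about 34.5 mm and centred within roughly 1 mm, so I'll hand in.

```bash
python3 -c "
from h import *
print(env.sign_off())"
```

```text
the job is handed in; nothing more can be done
None
```

I handed the job in at about 14 s with the pliers still squeezed at 40 N and the spread clip round the stub's neck: about 34.5 mm high, roughly centred and near level, with no contact force seen. One mismatch: the clip's centre measured 8–14 mm from the tips, not the stated 18–22 mm, so I centred it on its measured opening.

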